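# Pack the fly box into the bench rack

## Task

One fly box of the size kept in the wooden rack is still standing out on the fly-tying bench. Stand it upright in the rack between the two boxes already there and the brass end stop, in line with them, then slide the stop up so that the row of three is snug against the rack's end wall, and let go.

Things in the scene. Friction and masses are not known exactly. Their poses are not given: they have to be found in the camera images.
- fly_box_center (a point): Centre of the loose grey plastic fly box to be packed: 120 mm long (its x), 28 mm thick (its y), 80 mm high (its z), about 0.14 kg, standing upright on its long edge on the bench; the point is half-way up. Two other grey boxes stand near it and stay out: one smaller (70 x 28 x 55 mm high), one twice as thick (120 x 55 x 80 mm high).
- row_box_center (a point): Centre (half-way up) of the outer one of the two loose fly boxes already standing in the rack, same size and axes as the one to be packed. The other one stands between it and the end wall; up to 13 mm of slack lies in the row.
- rack: Wooden rack fixed on the bench. Origin: centre of its underside; x across it, y along it from the end wall towards the open end, z up. Base plate 150 (x) x 284 (y) mm, 8 mm thick, flat, without sides, so its floor is at z = 8 mm. The end wall stands at the -y end: inner face at y = -130 mm, 12 mm thick, top at z = 94 mm. Boxes stand with their long side along x, at about x = 0.
- stop (a joint): Slide of the brass end stop along the rack, in m: 0 is fully open (200 mm between its inner face and the end wall), growing as it moves towards the wall (that space is 0.200 minus the value). Three boxes tight together take 84 mm, so the row is snug at about 0.116. It starts between 0 and 0.03, moves with about 2.5 N of friction and stays where it is left.
- stop_back (a point): Point to push on: mid-width on the outer face of the brass end stop (away from the end wall), 20 mm below its top, 60 mm above the bench. The stop is an upright plate, 130 mm wide (rack's x), 10 mm thick (y), its top 80 mm above the bench; a thin foot lies behind it. Axes as the rack's. Box tops in the rack are 88 mm above the bench: a gripper pushing much lower may come down on them.
There are look-alikes about, which are no part of the job. What is shaped like the part that bears fly_box_center but blue or purple is not meant.

How it is judged:
By the outcome, as a careful person would: the job done as asked, in the order asked, and still so for the second after the job is handed in, with the robot touching nothing.
It also fails if it takes over 45 s, if anything falls off the work surface, if the arm or the gripper's body presses on something with over 40 N, if the wrist force passes 120 N, or if a joint passes its speed limit or range.

## Robot

A 6-joint arm with a two-finger parallel gripper is mounted at the origin on the work surface. World frame = base frame: x ahead of the robot, y to its left, z up, the work surface at z = 0. Lengths are in mm, angles in rad, forces in N, time in s.
With the tool pointing down it reaches from about 400 to 925 mm from the base axis. Payload 12.5 kg.
Tool frame: the origin (TCP) lies at the very end of the fingers, on their centre line; the grasp point (between the pads) lies 19 mm behind it; z points along the fingers, y is the direction in which the jaws open and shut (so a half turn about z gives the same grasp; the last joint's range is limited). The gripper opens to 95 mm and grips with 3 to 60 N. Pads are 20 mm wide; open, the fingers measure 119 mm over their backs; the gripper's body (75 mm by 180 mm) begins 59 mm behind the grasp point.
Start: joints at [-1.217, 0.491, 1.559, -0, 1.092, -0.106], TCP at [277.38, -560.096, 214.661] pointing down, gripper open.
Joint ranges: [-3.1, 3.1], [-0.84, 2.19], [0.05, 2.79], [-1.13, 4.28], [0.06, 2.93], [-2.69, 2.69]. Speed limits (rad/s): [2.22, 2.22, 2.79, 3.14, 3.14, 3.14].

## Interface

Orientations are given as [roll, pitch, yaw] about the fixed x, y, z axes, in that order (R = Rz(yaw) Ry(pitch) Rx(roll)).
In Python, from cell import env gives the robot as it stands.
- The arm moves only by the shell command python3 -m pendant 'ROWS'. ROWS is JSON, a list that holds one entry, the list of rows, each a list of 5 numbers: the opening, from 0 (shut) to 1 (fully open), then the shift along the tool's x, y, z in m, then the turn about the tool's z in rad. A call has exactly 8 rows; each row is the pose to reach, as a shift and turn from the pose commanded when the call began, along the tool's axes at that moment; what a row does not reach only later rows make up. A row lasts 1/10 s, in which the tool goes at most 50 mm and 8.59 degrees, less where a joint would pass 70% of its speed; a pose out of reach is approached as far as the arm can. A call with a gripper value outside its range is refused whole. The fingers move at their own pace and stop on an object; the grip force is fixed at half the most. Time passes only in rows, so rows that repeat a pose let the fingers close, or fill a call up. It gives the time, the measured TCP pose, the force and the opening at its end, in the units of the state.
- env.state(): the state, without advancing time (a new reading comes with each control period).
- env.read_camera(name): name is "side" or "top"; returns a dict with "image" (420x560x3 uint8, blue, green, red), "range_z" (420x560 float32, mm along the optical axis (not along the pixel's ray), 0 where there is no reading), "fx", "fy", "cx", "cy" (pixels), "rvec" (rotation vector, rad) and "tvec" (3), from world to camera coordinates, as OpenCV has them. Camera axes: x right, y down, z forward; pixel columns grow to the right and rows downward; lengths in mm; the calibration is good to about 2 mm. A picture is of the moment at which its call begins.
- env.job_done(): hands the job in, once; it reports no verdict.
The state is a dict: "t": time; "joints": joint angles; "qvel": joint speeds; "tau": joint torques, N m; "eef_pos": TCP position; "tcp_rot": TCP orientation; "ft_force": force on the tool from outside, world axes, zero at the start; "moment": the same for the moment, N m; "opening": opening from 0.0 (shut) to 1.0 (fully open).
Only numpy, scipy, OpenCV 4.12 (cv2) and the standard library are available. Lean on these libraries where they do the work, as an engineer would, in place of code of your own. Each camera call takes 0.05 s, during which the arm holds its last target. There are 200 camera calls.

## Working session

There is one attempt and no reset: what is moved stays moved. The work goes in short steps, Python scripts to look and compute and a shell command to move; the robot and the scene stay as the last step left them, time stands still between calls to the robot, and variables do not carry over. Pictures are saved under pics/ and viewed, about 8 in all and at most 12, crops included, and the job is handed in when it is done.

```bash
ls && mkdir -p pics
cat > h.py <<'E'
import numpy as np, cv2, json
from cell import env
def cam(n):
    c=env.read_camera(n); R=cv2.Rodrigues(np.array(c["rvec"],float))[0]
    c["R"]=R; c["t"]=np.array(c["tvec"],float).ravel(); return c
def pts(c):
    z=c["range_z"]; v,u=np.indices(z.shape)
    P=np.stack([(u-c["cx"])/c["fx"]*z,(v-c["cy"])/c["fy"]*z,z],-1)
    W=(P-c["t"])@c["R"]; W[z==0]=np.nan; return W
def proj(c,p):
    q=c["R"]@np.array(p,float)+c["t"]; return c["fx"]*q[0]/q[2]+c["cx"],c["fy"]*q[1]/q[2]+c["cy"]
E
python3 - <<'E'
from h import *
for n in("top","side"):
    c=cam(n); cv2.imwrite(f"pics/{n}0.png",c["image"]); np.savez(f"{n}0.npz",W=pts(c),img=c["image"])
    print(n,c["fx"],-c["R"].T@c["t"],c["R"][2])
print(env.state())
E
```

```text
pics
top 385.8332014265026 [ 273.82661687   95.10201785 1081.15280959] [ 0.11955596  0.01302533 -0.99274202]
side 468.8187532566734 [ 88.86359067 852.4398371  623.67539136] [ 0.3174539  -0.76026404 -0.56676415]
{'t': 0.1, 'joints': array([-1.21662557e+00,  4.91507731e-01,  1.55937990e+00,  7.93211311e-06,
        1.09170074e+00, -1.05609417e-01]), 'qvel': array([-0.00037278, -0.00244655, -0.00246331,  0.00095461,  0.00119486,
       -0.00081003]), 'tau': array([ 1.76453545e-03, -6.13622904e+01, -2.58606470e+01,  6.93709427e-02,
        4.70163755e-02, -6.29540136e-05]), 'eef_pos': array([ 277.28789758, -559.88705447,  214.11789832]), 'tcp_rot': array([-3.14060323e+00, -1.11958003e-04,  4.59776457e-01]), 'ft_force': array([-0.2392405 ,  0.80784867, -0.40894611]), 'moment': array([ 0.05404305, -0.02522029,  0.02484417]), 'opening': 1.0023806518655631}
```

View pics/top0.png

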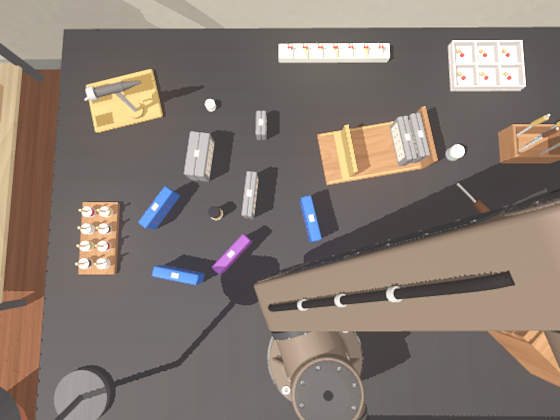

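View pics/side0.png

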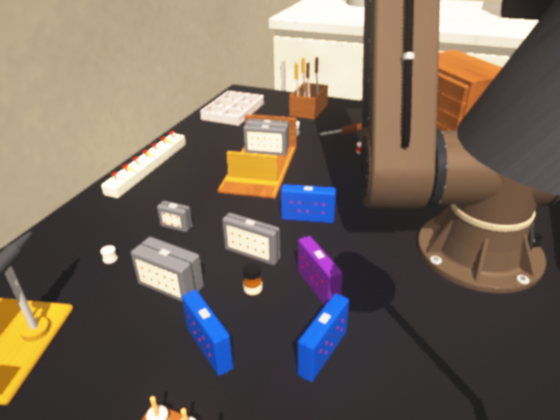

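Candidates in the top view: the grey box at (250,194) has the right length and thickness. The grey box at (261,125) is too small, and the one at (200,156) is too thick. The boxes at (311,218), (159,208) and (178,275) are blue, and (232,254) is purple. I choose (250,194). The rack is at (375,150), with its end wall to the right at (428,138) and the stop at (346,153).

```bash
cat > m.py <<'E'
from h import *
def rect(P):
    (c,s,a)=cv2.minAreaRect(P[:,:2].astype(np.float32)); 
    if s[0]<s[1]: s=s[::-1]; a+=90
    a=(a+90)%180-90
    return np.round(c,1),np.round(s,1),round(a,1),np.round(np.median(P[:,2]),1)
def region(W,img,roi,zlo,zhi,kind=None):
    u0,u1,v0,v1=roi; w=W[v0:v1,u0:u1].reshape(-1,3); h=cv2.cvtColor(img,cv2.COLOR_BGR2HSV)[v0:v1,u0:u1].reshape(-1,3)
    m=(w[:,2]>zlo)&(w[:,2]<zhi)
    if kind=="grey": m&=h[:,1]<60
    if kind=="col": m&=h[:,1]>90
    return w[m]
E
python3 - <<'E'
from m import *
d=np.load("top0.npz");W,I=d["W"],d["img"]
for n,roi,a,b,k in [("box",(232,272,160,228),70,90,None),("small",(250,275,100,145),45,65,None),("thick",(180,220,125,190),70,90,None),
 ("rackboxes",(385,432,105,170),80,91,"grey"),("wall",(410,445,100,165),91,100,None),("stop",(325,372,115,190),70,90,None),("base",(310,445,100,190),3,14,None),("bench",(280,310,100,140),-20,20,None)]:
    P=region(W,I,roi,a,b,k); print(n,len(P),*(rect(P) if len(P)>5 else ""))
crop=cv2.resize(I[95:235,225:445],None,fx=3.5,fy=3.5,interpolation=cv2.INTER_CUBIC); cv2.imwrite("pics/crop.png",crop)
E
```

```text
box 478 [434.5 176.9] [119.5  28.4] -5.9 80.3
small 260 [635.8 149.1] [69.2 27.8] -0.6 55.1
thick 918 [541.8 317.7] [120.8  55.4] -7.1 80.3
rackboxes 917 [ 587.8 -255.6] [123.5  63.2] 9.8 87.8
wall 294 [ 587.7 -270.6] [149.1  64.8] 10.4 93.8
stop 223 [556.3 -92.4] [129.8  11.6] 9.9 79.6
base 4116 [ 588.2 -183.6] [388.5 262.8] 89.9 8.1
bench 1197 [662.8  53.8] [119.7  84.9] 0.1 0.5
```

View pics/crop.png

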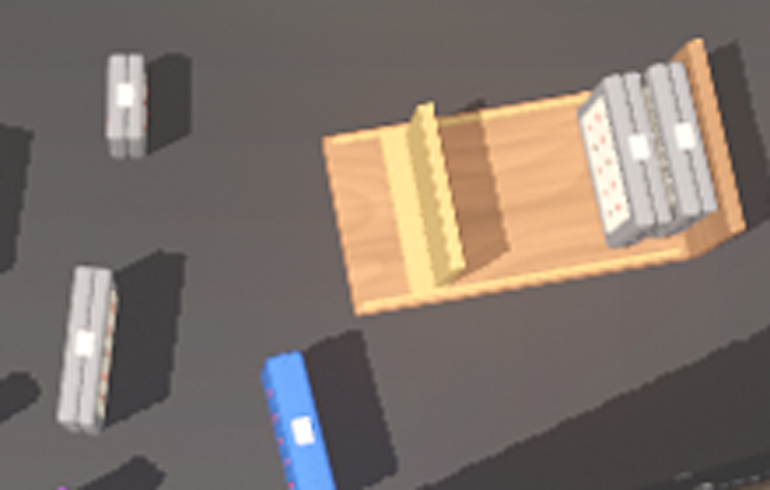

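The crop confirms the choice: the box at (250,194) is grey, measures 119.5×28.4 mm and has its top at z = 80. Next I measure the rack along its own axes and work out the first move.

```bash
cat >> h.py <<'E'
def go(x,y,z,yaw):
    s=env.state(); p=np.array(s["eef_pos"]); r,pi,yw=s["tcp_rot"]
    from scipy.spatial.transform import Rotation as Ro
    R=Ro.from_euler("xyz",[r,pi,yw]).as_matrix()
    d=R.T@(np.array([x,y,z])-p); print("t",round(s["t"],2),"pos",p.round(1),"yaw",round(yw,4),"F",np.round(s["ft_force"],1),"op",round(s["opening"],3)); print("shift m",(d/1000).round(4),"turn",round(-(yaw-yw),4))
E
python3 - <<'E'
from m import *
d=np.load("top0.npz");W,I=d["W"],d["img"]
st=region(W,I,(325,372,115,190),76,84); bx=region(W,I,(385,432,105,170),84,91,"grey")
wl=region(W,I,(410,445,100,165),91,98); wl=wl[cv2.cvtColor(I,cv2.COLOR_BGR2HSV)[100:165,410:445].reshape(-1,3)[(W[100:165,410:445,2].ravel()>91)&(W[100:165,410:445,2].ravel()<98)][:,1]>90]
for n,P in(("st",st),("bx",bx),("wl",wl)): print(n,len(P),*rect(P))
th=np.radians(9.9);ex=np.array([np.cos(th),np.sin(th)]);ey=np.array([-ex[1],ex[0]])
for n,P in(("st",st),("bx",bx),("wl",wl)):
    x=P[:,:2]@ex;y=P[:,:2]@ey;print(n,"x",np.percentile(x,[0,2,98,100]).round(1),"y",np.percentile(y,[0,2,50,98,100]).round(1))
B=W[100:190,310:445].reshape(-1,3);B=B[(B[:,2]>4)&(B[:,2]<14)&(B[:,0]>450)];x=B[:,:2]@ex;y=B[:,:2]@ey;print("base",x.min(),x.max(),y.min(),y.max())
print(np.histogram(bx[:,:2]@ey,30))
go(520,-250,230,0.1);go(434.5,176.9,180,-0.103)
E
```

```text
st 195 [556.3 -92.4] [129.8  11.6] 9.9 80.1
bx 830 [ 587.7 -255.1] [122.8  62.8] 10.8 88.0
wl 248 [ 592.2 -295.4] [149.1  14.4] 10.4 94.1
st x [467.3 468.9 594.7 597. ] y [-192.5 -192.2 -186.7 -181.6 -180.9]
bx x [473.4 477.  591.8 596.8] y [-384.3 -382.6 -349.1 -323.2 -321.3]
wl x [458.1 460.1 604.3 607.2] y [-400.4 -399.  -392.3 -386.5 -385.7]
base 396.6838644652625 709.0656000495018 -480.66111289743066 -78.33953053184159
(array([22, 37, 27, 29, 30, 36, 26, 37, 31, 38, 35, 35, 24,  1,  0,  0, 13,
       29, 37, 29, 30, 27, 32, 34, 28, 40, 28, 32, 41, 22]), array([-384.29993666, -382.2002155 , -380.10049434, -378.00077318,
       -375.90105202, -373.80133086, -371.7016097 , -369.60188854,
       -367.50216738, -365.40244622, -363.30272506, -361.2030039 ,
       -359.10328274, -357.00356159, -354.90384043, -352.80411927,
       -350.70439811, -348.60467695, -346.50495579, -344.40523463,
       -342.30551347, -340.20579231, -338.10607115, -336.00634999,
       -333.90662883, -331.80690767, -329.70718651, -327.60746535,
       -325.50774419, -323.40802304, -321.30830188]))
t 0.1 pos [ 277.3 -559.9  214.1] yaw 0.4598 F [-0.2  0.8 -0.4] op 1.002
shift m [ 0.355  -0.17   -0.0157] turn 0.3598
t 0.1 pos [ 277.3 -559.9  214.1] yaw 0.4598 F [-0.2  0.8 -0.4] op 1.002
shift m [ 0.4678 -0.5905  0.0348] turn 0.5628
```

```bash
python3 -m pendant '[[[1,0.355,-0.17,-0.015,0.36],[1,0.355,-0.17,-0.015,0.36],[1,0.355,-0.17,-0.015,0.36],[1,0.355,-0.17,-0.015,0.36],[1,0.355,-0.17,-0.015,0.36],[1,0.355,-0.17,-0.015,0.36],[1,0.355,-0.17,-0.015,0.36],[1,0.355,-0.17,-0.015,0.36]]]'
python3 - <<'E'
from m import *
d=np.load("top0.npz");W,I=d["W"],d["img"]
bx=region(W,I,(385,432,105,170),84,91,"grey")
th=np.radians(10);ex=np.array([np.cos(th),np.sin(th)]);ey=np.array([-ex[1],ex[0]])
y=bx[:,:2]@ey;
print(rect(bx[y<-355]),rect(bx[y>-355]))
P=rect(bx[y>-355]); print(np.array(P[0])@ex,np.array(P[0])@ey)
go(434.5,176.9,180,-0.103)
E
```

```text
t: 0.9
eef_pos: [521.1, -248.1, 229.6]
tcp_rot: [-3.141, 0.0, 0.1]
ft_force: [0.9, -0.3, -0.3]
opening: 0.999
(array([ 592.5, -272.6]), array([120. ,  26.7]), 10.7, np.float64(88.2)) (array([ 583.9, -239. ]), array([121.4,  28.9]), 10.0, np.float64(87.9))
533.5273325214318 -336.76222390963835
t 0.9 pos [ 521.1 -248.1  229.6] yaw 0.1002 F [ 0.9 -0.3 -0.3] op 0.999
shift m [-0.0436 -0.4315  0.0497] turn 0.2032
```

```bash
python3 -m pendant '[[[1,-0.044,-0.432,0.03,0.203],[1,-0.044,-0.432,0.03,0.203],[1,-0.044,-0.432,0.03,0.203],[1,-0.044,-0.432,0.03,0.203],[1,-0.044,-0.432,0.03,0.203],[1,-0.044,-0.432,0.03,0.203],[1,-0.044,-0.432,0.03,0.203],[1,-0.044,-0.432,0.03,0.203]]]'
python3 - <<'E'
from h import *
go(434.5,176.9,110,-0.103)
E
```

```text
t: 1.7
eef_pos: [439.5, 142.6, 201.9]
tcp_rot: [3.142, -0.0, -0.103]
ft_force: [1.4, -0.4, -0.4]
opening: 1.0
t 1.7 pos [439.5 142.6 201.9] yaw -0.1035 F [ 1.4 -0.4 -0.4] op 1.0
shift m [-0.0085 -0.0336  0.0919] turn -0.0005
```

```bash
python3 -m pendant '[[[1,-0.008,-0.034,0.04,0],[1,-0.008,-0.034,0.08,0],[1,-0.008,-0.034,0.08,0],[1,-0.008,-0.034,0.08,0],[1,-0.008,-0.034,0.08,0],[1,-0.008,-0.034,0.08,0],[1,-0.008,-0.034,0.08,0],[1,-0.008,-0.034,0.08,0]]]'
python3 - <<'E'
from m import *
go(434.5,176.9,41,-0.103)
c=cam("side"); cv2.imwrite("pics/s1.png",c["image"])
E
```

```text
t: 2.5
eef_pos: [436.2, 175.2, 122.8]
tcp_rot: [-3.141, -0.001, -0.104]
ft_force: [0.2, -0.1, -0.1]
opening: 1.0
t 2.5 pos [436.2 175.2 122.8] yaw -0.1039 F [ 0.2 -0.1 -0.1] op 1.0
shift m [-0.002  -0.0015  0.0818] turn -0.0009
```

View pics/s1.png

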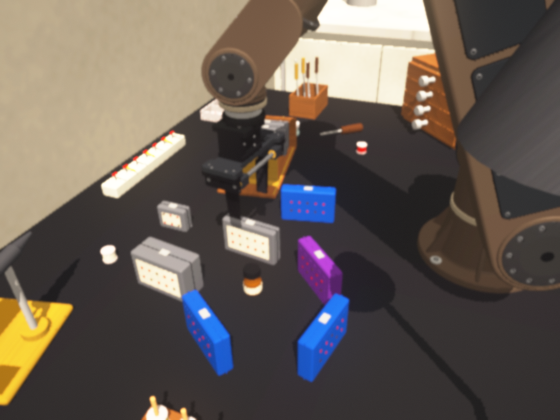

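Run:
```python
from h import *
c=cam("side")
for p in [(434.5,176.9,80),(436,175,123),(439,223,123),(433,128,123)]: print(p,proj(c,p))
c=cam("top"); I=c["image"]; cv2.imwrite("pics/t1.png",cv2.resize(I[110:260,180:380],None,fx=3.5,fy=3.5))
for p in [(434.5,176.9,80),(436,175,123)]: print(p,proj(c,p))
```

```text
(434.5, 176.9, 80) (np.float64(250.26752967083314), np.float64(222.17084074466234))
(436, 175, 123) (np.float64(248.83255106411212), np.float64(203.48042723557924))
(439, 223, 123) (np.float64(236.429514112062), np.float64(216.48107044546234))
(433, 128, 123) (np.float64(260.1004321776353), np.float64(191.70515521440237))
(434.5, 176.9, 80) (np.float64(249.1128836181426), np.float64(192.62310965770965))
(436, 175, 123) (np.float64(248.51259123814341), np.float64(189.32561137741936))
```

View pics/t1.png

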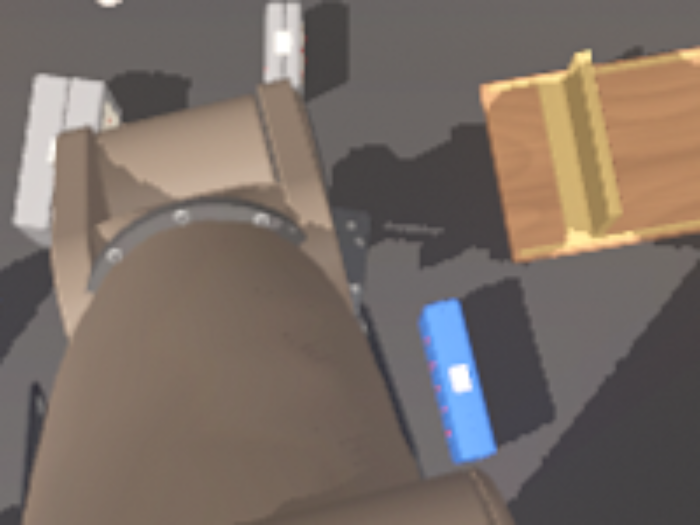

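The top view is hidden by the arm. In the side view the fingertips are at (236,216) and (260,192), where the calibration predicts, straddling the box. I descend and grip.

```bash
python3 -m pendant '[[[1,-0.001,-0.0015,0.03,0],[1,-0.001,-0.0015,0.06,0],[1,-0.001,-0.0015,0.082,0],[1,-0.001,-0.0015,0.082,0],[1,-0.001,-0.0015,0.082,0],[0,-0.001,-0.0015,0.082,0],[0,-0.001,-0.0015,0.082,0],[0,-0.001,-0.0015,0.082,0]]]' && python3 -m pendant '[[[0,0,0,0,0],[0,0,0,0,0],[0,0,0,0,0],[0,0,0,0,0],[0,0,0,-0.03,0],[0,0,0,-0.07,0],[0,0,0,-0.11,0],[0,0,0,-0.11,0]]]'
python3 - <<'E'
from h import *
go(574.4,-185.1,160,0.1745)
E
```

```text
t: 3.45
eef_pos: [435.3, 177.1, 40.8]
tcp_rot: [-3.141, -0.001, -0.103]
ft_force: [0.9, -0.7, -0.7]
opening: 0.806
t: 4.25
eef_pos: [436.7, 177.5, 154.1]
tcp_rot: [-3.139, -0.007, -0.103]
ft_force: [0.3, -0.3, -0.4]
opening: 0.133
t 4.25 pos [436.7 177.5 154.1] yaw -0.1031 F [ 0.3 -0.3 -0.4] op 0.133
shift m [ 0.1743  0.3465 -0.0055] turn -0.2776
```

Run:
```python
from h import *
c=cam("side"); I=c["image"]; cv2.imwrite("pics/s2.png",cv2.resize(I[110:310,120:370],None,fx=3,fy=3))
s=env.state(); print(s["opening"],s["ft_force"],s["moment"])
```

```text
0.09197534544993434 [-0.79083906 -0.72712875  0.24766447] [0.02473505 0.08691664 0.01707837]
```

View pics/s2.png

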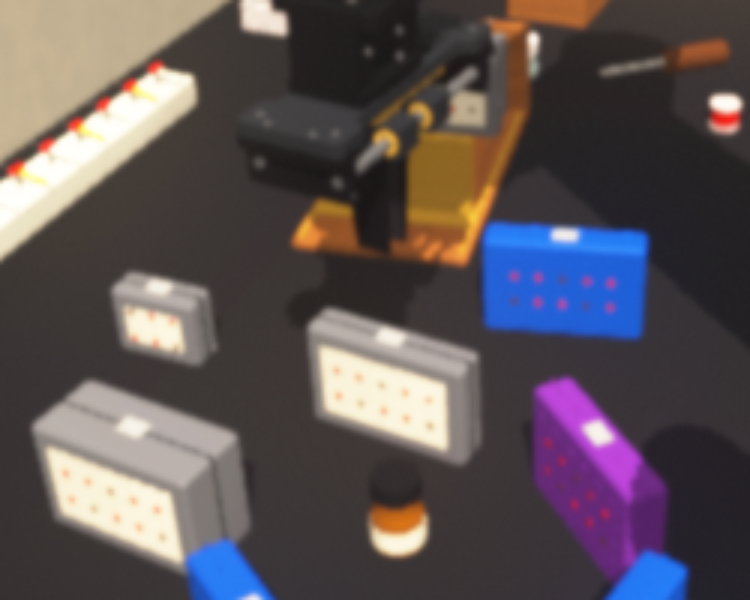

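The lift came before the slow fingers had reached the box. It still stands at (251,238), undisturbed. I reopen, descend and allow more time to close.

```bash
python3 -m pendant '[[[0.8,0,0,0,0],[0.8,0,0,0,0],[0.8,0,0,0,0],[0.8,0,0,0,0],[0.8,0,0,0,0],[0.8,0,0,0,0],[0.8,0,0,0,0],[0.8,0,0,0,0]]]'; python3 -c "
from h import *
go(434.5,176.9,41,-0.103)"
```

```text
t: 5.1
eef_pos: [435.0, 177.0, 150.0]
tcp_rot: [3.142, -0.0, -0.103]
ft_force: [0.3, -0.5, -0.2]
opening: 0.704
t 5.1 pos [435. 177. 150.] yaw -0.1032 F [ 0.3 -0.5 -0.2] op 0.704
shift m [-0.0005  0.0002  0.109 ] turn -0.0002
```

```bash
python3 -m pendant '[[[0.8,0,0,0.03,0],[0.8,0,0,0.07,0],[0.8,0,0,0.109,0],[0.8,0,0,0.109,0],[0.8,0,0,0.109,0],[0,0,0,0.109,0],[0,0,0,0.109,0],[0,0,0,0.109,0]]]' && python3 -m pendant '[[[0,0,0,0,0],[0,0,0,0,0],[0,0,0,0,0],[0,0,0,0,0],[0,0,0,0,0],[0,0,0,0,0],[0,0,0,0,0],[0,0,0,0,0]]]'
```

```text
t: 5.9
eef_pos: [435.6, 177.2, 42.3]
tcp_rot: [-3.141, -0.002, -0.103]
ft_force: [0.2, -0.7, -0.9]
opening: 0.603
t: 6.7
eef_pos: [435.0, 177.0, 41.1]
tcp_rot: [3.142, -0.0, -0.103]
ft_force: [0.2, -0.2, 3.8]
opening: 0.292
```

Gripped: the opening of 0.292 is about 28 mm. I lift.

```bash
python3 -m pendant '[[[0,0,0,-0.01,0],[0,0,0,-0.04,0],[0,0,0,-0.07,0],[0,0,0,-0.1,0],[0,0,0,-0.13,0],[0,0,0,-0.13,0],[0,0,0,-0.13,0],[0,0,0,-0.13,0]]]' && python3 -c "
from h import *
go(574.4,-185.1,170,0.1745)"
```

```text
t: 7.5
eef_pos: [434.4, 176.8, 170.1]
tcp_rot: [3.141, 0.002, -0.103]
ft_force: [0.7, 0.0, -0.7]
opening: 0.292
t 7.5 pos [434.4 176.8 170.1] yaw -0.1033 F [ 0.7  0.  -0.7] op 0.292
shift m [1.766e-01 3.456e-01 1.000e-04] turn -0.2778
```

```bash
python3 -m pendant '[[[0,0.02,0.035,0,-0.03],[0,0.055,0.11,0,-0.1],[0,0.09,0.18,0,-0.17],[0,0.12,0.24,0,-0.24],[0,0.15,0.295,0,-0.278],[0,0.17,0.335,0,-0.278],[0,0.1766,0.3456,0,-0.278],[0,0.1766,0.3456,0,-0.278]]]' && python3 -m pendant '[[[0,0,0,0,0],[0,0,0,0,0],[0,0,0,0,0],[0,0,0,0,0],[0,0,0,0,0],[0,0,0,0,0],[0,0,0,0,0],[0,0,0,0,0]]]'
python3 - <<'E'
from m import *
go(574.4,-185.1,51,0.1745)
c=cam("side"); I=c["image"]; cv2.imwrite("pics/s3.png",cv2.resize(I[60:230,160:360],None,fx=3.5,fy=3.5))
# bottom & orientation of held box from side depth
W=pts(c); P=W[60:230,160:360].reshape(-1,3); h=cv2.cvtColor(I,cv2.COLOR_BGR2HSV)[60:230,160:360].reshape(-1,3)
th=np.radians(10);ex=np.array([np.cos(th),np.sin(th)]);ey=np.array([-ex[1],ex[0]])
rx=P[:,:2]@ex; ry=P[:,:2]@ey
m=(abs(ry+268)<6)&(P[:,2]>115)&(P[:,2]<215)&(rx>460)&(rx<610)&(h[:,2]>90)
Q=P[m]; print(m.sum(),"x",np.percentile(rx[m],[1,99]),"z",np.percentile(Q[:,2],[1,99]),"y",np.median(ry[m]))
f=np.linalg.lstsq(np.c_[rx[m],Q[:,2],np.ones(m.sum())],ry[m],rcond=None)[0];print("slopes",f)
E
```

```text
t: 8.3
eef_pos: [575.0, -187.1, 169.3]
tcp_rot: [-3.14, 0.002, 0.174]
ft_force: [-0.5, 0.8, -1.8]
opening: 0.291
t: 9.1
eef_pos: [575.0, -184.8, 171.2]
tcp_rot: [3.141, -0.0, 0.175]
ft_force: [-0.3, 0.5, -2.1]
opening: 0.29
t 9.1 pos [ 575.  -184.8  171.2] yaw 0.1751 F [-0.3  0.5 -2.1] op 0.29
shift m [-0.0007  0.0002  0.1202] turn 0.0006
1222 x [475.24268699 592.48112347] z [131.78979494 210.17341994] y -267.8306871703006
slopes [ 2.25459320e-03 -1.08153409e-03 -2.68931135e+02]
```

View pics/s3.png

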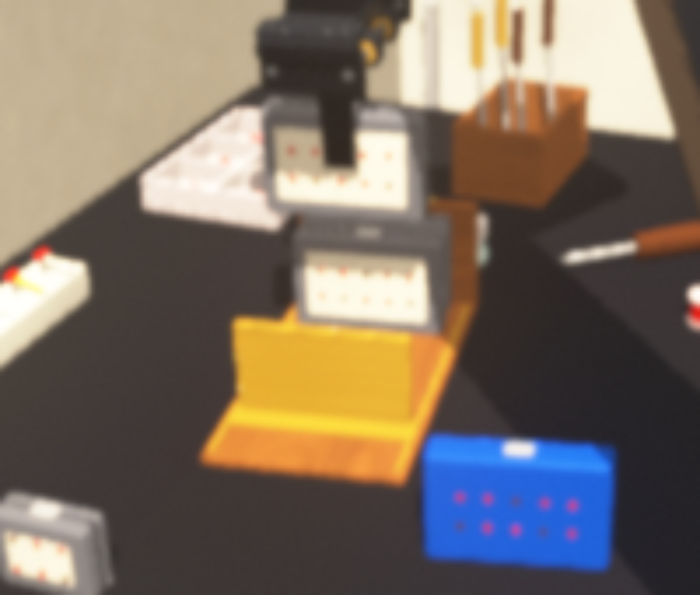

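The box is held upright at (345,160) in the crop, over the gap. It is centred at rack x = 533.9, against 533.5 for the row box, and parallel to it. I lower it.

```bash
python3 -m pendant '[[[0,0,0,0.02,0],[0,0,0,0.05,0],[0,0,0,0.08,0],[0,0,0,0.1,0],[0,0,0,0.115,0],[0,0,0,0.119,0],[0,0,0,0.119,0],[0,0,0,0.119,0]]]' && python3 -m pendant '[[[0,0,0,0.001,0],[0,0,0,0.001,0],[0,0,0,0.001,0],[0,0,0,0.002,0],[0,0,0,0.002,0],[0,0,0,0.002,0],[0,0,0,0.002,0],[0,0,0,0.002,0]]]'
```

```text
t: 9.95
eef_pos: [575.4, -185.1, 52.9]
tcp_rot: [3.141, -0.001, 0.175]
ft_force: [0.5, -0.0, -1.5]
opening: 0.293
t: 10.75
eef_pos: [575.1, -184.9, 50.0]
tcp_rot: [3.141, 0.0, 0.175]
ft_force: [-0.1, -0.4, -1.9]
opening: 0.296
```

```bash
python3 -m pendant '[[[0,0,0,0.0005,0],[0,0,0,0.001,0],[0,0,0,0.001,0],[0,0,0,0.001,0],[0,0,0,0.0015,0],[0,0,0,0.0015,0],[0,0,0,0.0015,0],[0,0,0,0.0015,0]]]'
```

```text
t: 11.55
eef_pos: [575.1, -185.0, 49.1]
tcp_rot: [3.141, -0.0, 0.175]
ft_force: [-1.7, -0.2, 4.9]
opening: 0.297
```

It is resting on the rack floor (4.9 N upward). I open slightly and retreat upward.

```bash
python3 -m pendant '[[[0.42,0,0,0,0],[0.42,0,0,0,0],[0.42,0,0,0,0],[0.42,0,0,0,0],[0.42,0,0,-0.01,0],[0.42,0,0,-0.04,0],[0.42,0,0,-0.08,0],[0.42,0,0,-0.12,0]]]' && python3 -c "
from h import *
th=np.radians(10);ex=np.array([np.cos(th),np.sin(th)]);ey=np.array([-ex[1],ex[0]])
p=533*ex-150*ey; print(p); go(*p,170,0.1745)"
```

```text
t: 12.35
eef_pos: [574.8, -184.9, 170.4]
tcp_rot: [-3.141, 0.0, 0.175]
ft_force: [1.7, 0.3, -0.3]
opening: 0.424
[550.94975901 -55.16668426]
t 12.35 pos [ 574.8 -184.9  170.4] yaw 0.1747 F [ 1.7  0.3 -0.3] op 0.424
shift m [-0.0009 -0.1319  0.0004] turn 0.0002
```

```bash
python3 -m pendant '[[[0,0,-0.04,0,0],[0,0,-0.08,0,0],[0,0,-0.12,0,0],[0,0,-0.135,0,0],[0,0,-0.135,0,0],[0,0,-0.135,0,0],[0,0,-0.135,0,0],[0,0,-0.135,0,0]]]'
python3 - <<'E'
from m import *
c=cam("side"); W=pts(c);I=c["image"]; h=cv2.cvtColor(I,cv2.COLOR_BGR2HSV)
cv2.imwrite("pics/s4.png",cv2.resize(I[60:230,160:360],None,fx=3.5,fy=3.5))
th=np.radians(10);ex=np.array([np.cos(th),np.sin(th)]);ey=np.array([-ex[1],ex[0]])
rx=W[...,:2]@ex; ry=W[...,:2]@ey
m=(W[...,2]>84)&(W[...,2]<92)&(rx>450)&(rx<620)&(ry>-420)&(ry<-230)&(h[...,1]<70)
print("boxtops",rect(W[m]),np.histogram(ry[m],20))
m2=m&(ry>-305);print("new",m2.sum(),rect(W[m2]),rx[m2].min(),rx[m2].max(),ry[m2].min(),ry[m2].max())
p=533*ex-150*ey; go(*p,52,0.1745)
E
```

```text
t: 13.15
eef_pos: [551.8, -53.1, 168.5]
tcp_rot: [3.141, 0.0, 0.173]
ft_force: [0.9, -0.2, 0.9]
opening: 0.008
boxtops (array([ 579. , -223.4]), array([119.9, 119.8]), 6.5, np.float64(87.6)) (array([13, 31, 47, 51, 10, 18, 31, 40, 44, 41,  3,  0,  0,  0, 10, 36, 48,
       52, 79, 14]), array([-380.79751841, -374.79294722, -368.78837604, -362.78380485,
       -356.77923367, -350.77466248, -344.7700913 , -338.76552011,
       -332.76094893, -326.75637774, -320.75180656, -314.74723537,
       -308.74266419, -302.738093  , -296.73352182, -290.72895063,
       -284.72437945, -278.71980826, -272.71523708, -266.71066589,
       -260.70609471]))
new 239 (array([ 574.3, -181.2]), array([120.1,  34.9]), 11.6, np.float64(87.8)) 474.24248779349136 594.0453124519287 -296.6730134197974 -260.706094709766
t 13.2 pos [551.7 -52.9 168.4] yaw 0.1735 F [ 0.6  0.4 -0.3] op 0.005
shift m [-0.0011  0.0021  0.1164] turn -0.001
```

View pics/s4.png

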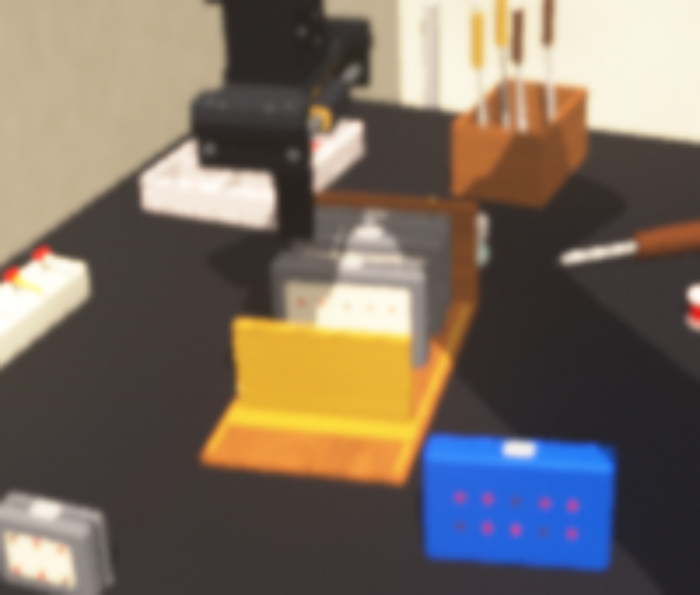

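The new box stands upright at (350,310) in the crop, in line with the row (centre x 534). The stop is at (325,370). I lower the closed fingers behind the stop.

```bash
python3 -m pendant '[[[0,-0.001,0,0.03,0],[0,-0.001,0,0.06,0],[0,-0.001,0,0.09,0],[0,-0.001,0,0.116,0],[0,-0.001,0,0.116,0],[0,-0.001,0.01,0.116,0],[0,-0.001,0.01,0.116,0],[0,-0.001,0.01,0.116,0]]]' && python3 -m pendant '[[[0,0,0.01,0,0],[0,0,0.02,0,0],[0,0,0.03,0,0],[0,0,0.04,0,0],[0,0,0.05,0,0],[0,0,0.06,0,0],[0,0,0.06,0,0],[0,0,0.06,0,0]]]' && python3 -c "
from h import *
th=np.radians(10);ex=np.array([np.cos(th),np.sin(th)]);ey=np.array([-ex[1],ex[0]])
p=533*ex-280*ey; go(*p,52,0.1745)"
```

```text
t: 14.0
eef_pos: [553.0, -62.7, 53.9]
tcp_rot: [3.141, -0.002, 0.174]
ft_force: [-0.5, 1.4, 0.2]
opening: 0.005
t: 14.8
eef_pos: [562.6, -121.5, 52.3]
tcp_rot: [3.142, 0.0, 0.174]
ft_force: [0.2, 0.6, -0.1]
opening: 0.008
t 14.8 pos [ 562.6 -121.5   52.3] yaw 0.1743 F [ 0.2  0.6 -0.1] op 0.008
shift m [0.0001 0.0626 0.0003] turn -0.0002
```

```bash
python3 -m pendant '[[[0,0,0.008,0,0],[0,0,0.016,0,0],[0,0,0.022,0,0],[0,0,0.027,0,0],[0,0,0.032,0,0],[0,0,0.037,0,0],[0,0,0.042,0,0],[0,0,0.046,0,0]]]' && python3 -m pendant '[[[0,0,0.002,0,0],[0,0,0.004,0,0],[0,0,0.006,0,0],[0,0,0.008,0,0],[0,0,0.01,0,0],[0,0,0.011,0,0],[0,0,0.012,0,0],[0,0,0.012,0,0]]]' && python3 -c "
from h import *
th=np.radians(10);ex=np.array([np.cos(th),np.sin(th)]);ey=np.array([-ex[1],ex[0]])
p=533*ex-280*ey; go(*p,52,0.1745)"
```

```text
t: 15.6
eef_pos: [570.7, -166.7, 52.5]
tcp_rot: [-3.141, 0.0, 0.175]
ft_force: [-1.9, 3.2, -1.5]
opening: 0.002
t: 16.4
eef_pos: [573.0, -178.4, 52.7]
tcp_rot: [3.141, -0.0, 0.175]
ft_force: [-2.2, 1.6, -0.2]
opening: 0.007
t 16.4 pos [ 573.  -178.4   52.7] yaw 0.1747 F [-2.2  1.6 -0.2] op 0.007
shift m [-0.0003  0.0048  0.0007] turn 0.0002
```

```bash
python3 -m pendant '[[[0,0,0.0005,0,0],[0,0,0.001,0,0],[0,0,0.0015,0,0],[0,0,0.002,0,0],[0,0,0.0025,0,0],[0,0,0.003,0,0],[0,0,0.0035,0,0],[0,0,0.004,0,0]]]'
```

```text
t: 17.2
eef_pos: [573.6, -182.1, 52.6]
tcp_rot: [-3.142, -0.0, 0.175]
ft_force: [-2.5, 5.9, 0.0]
opening: 0.005
```

Run:
```python
from m import *
c=cam("side"); W=pts(c);I=c["image"]; h=cv2.cvtColor(I,cv2.COLOR_BGR2HSV)
cv2.imwrite("pics/s5.png",cv2.resize(I[60:230,160:360],None,fx=3.5,fy=3.5))
th=np.radians(10);ex=np.array([np.cos(th),np.sin(th)]);ey=np.array([-ex[1],ex[0]])
rx=W[...,:2]@ex; ry=W[...,:2]@ey
m=(W[...,2]>84)&(W[...,2]<92)&(rx>450)&(rx<620)&(ry>-420)&(ry<-230)&(h[...,1]<70)
print(np.histogram(ry[m],np.arange(-400,-280,4)),rx[m].min(),rx[m].max())
print(env.state()["ft_force"])
```

```text
(array([ 0,  0,  0,  0,  1,  3, 10, 11, 12, 21, 14,  1,  3, 11, 15, 10, 15,
       18, 15,  7, 17, 10, 13,  8, 22, 17,  7,  0,  0]), array([-400, -396, -392, -388, -384, -380, -376, -372, -368, -364, -360,
       -356, -352, -348, -344, -340, -336, -332, -328, -324, -320, -316,
       -312, -308, -304, -300, -296, -292, -288, -284])) 473.54746182525236 532.8187646286993
[-2.26452706  4.50841531 -0.21270212]
```

View pics/s5.png

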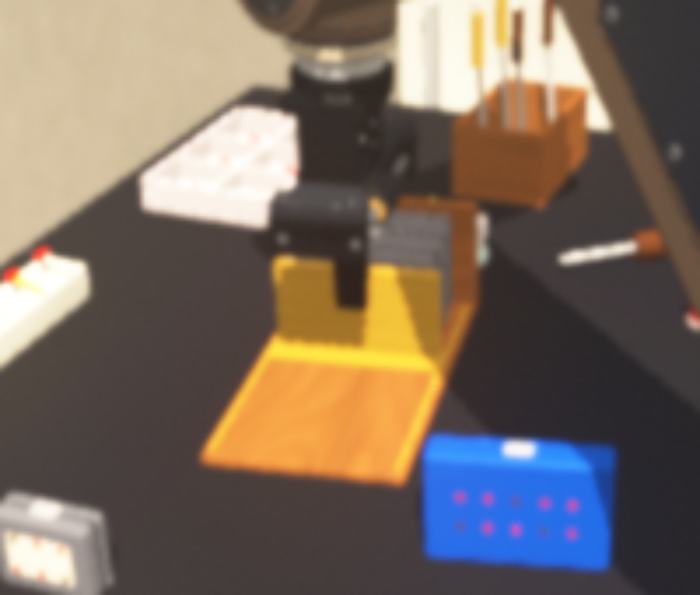

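The stop at (355,310) in the crop is pushing the row. The row's outer face is at about -293, against about -302 expected when snug, so there is still slack. I continue slowly.

```bash
python3 -m pendant '[[[0,0,0.0005,0,0],[0,0,0.001,0,0],[0,0,0.0015,0,0],[0,0,0.002,0,0],[0,0,0.0025,0,0],[0,0,0.003,0,0],[0,0,0.0035,0,0],[0,0,0.004,0,0]]]'; python3 -m pendant '[[[0,0,0.0005,0,0],[0,0,0.001,0,0],[0,0,0.0015,0,0],[0,0,0.002,0,0],[0,0,0.002,0,0],[0,0,0.002,0,0],[0,0,0.002,0,0],[0,0,0.002,0,0]]]'
```

```text
t: 18.05
eef_pos: [574.3, -186.0, 52.6]
tcp_rot: [-3.142, -0.0, 0.175]
ft_force: [-2.0, 5.1, -0.9]
opening: 0.003
t: 18.85
eef_pos: [574.6, -188.0, 52.6]
tcp_rot: [-3.142, -0.0, 0.175]
ft_force: [-2.1, 5.3, -0.4]
opening: 0.0
```

```bash
python3 -m pendant '[[[0,0,0.0005,0,0],[0,0,0.001,0,0],[0,0,0.0015,0,0],[0,0,0.002,0,0],[0,0,0.002,0,0],[0,0,0.002,0,0],[0,0,0.002,0,0],[0,0,0.002,0,0]]]'
```

```text
t: 19.65
eef_pos: [574.9, -189.8, 52.6]
tcp_rot: [-3.141, 0.0, 0.175]
ft_force: [-1.1, 6.4, 0.1]
opening: 0.003
```

```bash
python3 -m pendant '[[[0,0,0.0005,0,0],[0,0,0.001,0,0],[0,0,0.0015,0,0],[0,0,0.002,0,0],[0,0,0.002,0,0],[0,0,0.002,0,0],[0,0,0.002,0,0],[0,0,0.002,0,0]]]'
```

```text
t: 20.45
eef_pos: [574.8, -189.9, 52.6]
tcp_rot: [-3.139, 0.001, 0.175]
ft_force: [-1.4, 18.2, 3.1]
opening: 0.006
```

The row has stalled at 18 N with no further motion, so it is snug. I back off, lift clear and check.

```bash
python3 -m pendant '[[[0,0,-0.005,0,0],[0,0,-0.015,0,0],[0,0,-0.03,0,0],[0,0,-0.04,0,0],[0,0,-0.04,-0.03,0],[0,0,-0.04,-0.07,0],[0,0,-0.06,-0.11,0],[0,0,-0.1,-0.15,0]]]'; python3 -m pendant '[[[0,-0.03,-0.05,0,0],[0,-0.06,-0.1,0,0],[0,-0.08,-0.15,0,0],[0,-0.1,-0.2,0,0],[0,-0.1,-0.25,0,0],[0,-0.1,-0.25,0,0],[0,-0.1,-0.25,0,0],[0,-0.1,-0.25,0,0]]]'
python3 - <<'E'
from m import *
th=np.radians(10);ex=np.array([np.cos(th),np.sin(th)]);ey=np.array([-ex[1],ex[0]])
for n in("top","side"):
    c=cam(n); W=pts(c);I=c["image"]; h=cv2.cvtColor(I,cv2.COLOR_BGR2HSV)
    rx=W[...,:2]@ex; ry=W[...,:2]@ey; R=(rx>440)&(rx<625)&(ry>-420)&(ry<-230)
    m=R&(W[...,2]>84)&(W[...,2]<91)&(h[...,1]<70); s=R&(W[...,2]>74)&(W[...,2]<83)&(h[...,1]>90)&(ry>-330)
    w=R&(W[...,2]>91)&(W[...,2]<98)&(h[...,1]>90)
    for k,q in(("boxes",m),("stop",s),("wall",w)):
        if q.sum()>5: print(n,k,q.sum(),rect(W[q]),"x",np.percentile(rx[q],[1,99]).round(1),"y",np.percentile(ry[q],[1,99]).round(1))
    if n=="top": a=cv2.resize(I[95:195,310:450],(560,400),interpolation=cv2.INTER_CUBIC)
    else: b=cv2.resize(I[80:200,210:310],(333,400),interpolation=cv2.INTER_CUBIC)
cv2.imwrite("pics/f.png",cv2.resize(np.hstack([a,b]),(790,354)))
E
```

```text
t: 21.25
eef_pos: [558.8, -98.2, 199.7]
tcp_rot: [3.141, -0.001, 0.173]
ft_force: [0.7, -0.2, 0.5]
opening: 0.005
t: 22.05
eef_pos: [416.6, 131.1, 198.0]
tcp_rot: [3.141, -0.001, 0.177]
ft_force: [0.2, 0.3, -0.4]
opening: 0.005
top boxes 1258 (array([ 586.1, -247.9]), array([121.7,  83.6]), 10.2, np.float64(88.0)) x [475.2 592.5] y [-386.2 -305. ]
top stop 180 (array([ 574.7, -202.7]), array([127.7,  10.7]), 10.0, np.float64(79.7)) x [467.5 593.8] y [-304.1 -294.1]
top wall 243 (array([ 591.9, -295.8]), array([149.3,  12.3]), 10.0, np.float64(94.0)) x [458.  604.1] y [-400.  -388.2]
side boxes 95 (array([ 538.9, -249. ]), array([74.3, 29.2]), -84.2, np.float64(87.8)) x [474.3 502.4] y [-375.  -302.1]
side stop 45 (array([ 529.8, -211.9]), array([29. , 24.3]), 30.1, np.float64(79.1)) x [468.1 498.8] y [-313.5 -290.7]
side wall 28 (array([ 534.1, -304.7]), array([28.7, 12.2]), 14.9, np.float64(93.3)) x [458.5 486.5] y [-398.8 -386.7]
```

View pics/f.png

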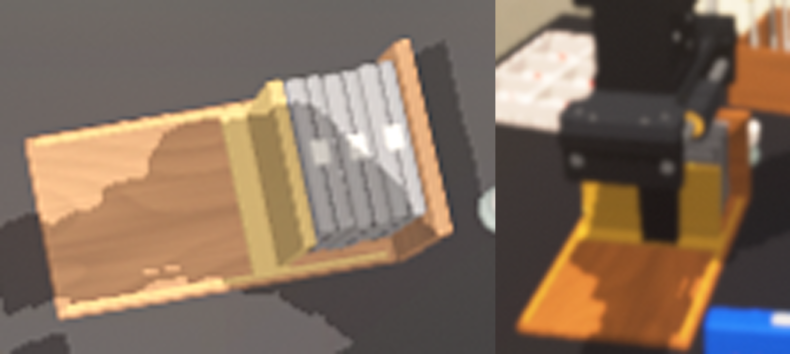

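The top view shows the three boxes at (350,155) packed tight between the wall and the stop. The row measures 83.6 mm and is aligned at 10.2°. The arm is clear of everything, so I hand the job in.

```bash
python3 -m pendant '[[[0,0,0,0,0],[0,0,0,0,0],[0,0,0,0,0],[0,0,0,0,0],[0,0,0,0,0],[0,0,0,0,0],[0,0,0,0,0],[0,0,0,0,0]]]' && python3 -c "
from cell import env
print(env.job_done())"
```

```text
t: 22.95
eef_pos: [416.7, 130.7, 197.9]
tcp_rot: [3.142, -0.0, 0.175]
ft_force: [0.5, 0.0, -0.6]
opening: 0.004
the job is handed in; nothing more can be done
None
```

The grey 120×28×80 mm fly box now stands upright in the rack, in line with the other two. The stop is pushed up so the row of three is snug against the end wall. I let go and handed the job in at about 23 s.

- **First grasp:** it missed, because I lifted before the slow fingers had closed. The box had not moved, and the second grasp held.
- **Snugness:** the last push stalled at about 18 N with no further movement. The final top view gave the row as 83.6 mm, against 84 mm nominal, with the stop's inner face about 1 mm from the outer box and the row about 1–2 mm from the wall. Both gaps are within camera accuracy.
- **Alignment:** the row lies at 10.2° and the rack at 10.0°.
- **Side view:** the gripper partly hid the rack in that picture, so its measurements add little. I did not take another.
- **Clearance:** the arm was well away from everything at the end, with force readings near zero.

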